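Seat the reference probe in the dry-block heater

ROBOT

A 7-joint arm with a two-finger parallel gripper is mounted at the origin on a cart in front of the work surface, level with it; the furniture and walls round the work are solid. World frame = base frame: x ahead of the robot, y to its left, z up, the work surface at z = 0. Lengths are in m, angles in rad, forces in N, time in s.
With the tool pointing down it reaches from about 0.375 to 0.925 m from the base axis. Payload 3.1 kg.
Tool frame: the origin (TCP) lies at the very end of the fingers, on their centre line; the grasp point (between the pads) lies 19 mm behind it; z points along the fingers, y is the direction in which the jaws open and shut (so a half turn about z gives the same grasp; the last joint's range is limited). The gripper opens to 85 mm and grips with 20 to 120 N. Pads are 22 mm wide; open, the fingers measure 114 mm over their backs; the gripper's body (76 mm by 85 mm) begins 54 mm behind the grasp point. The pads swing forward as they close: fully open they stand 13 mm farther back than shut.
Start: joints at [-1.427, 0.383, 0.044, 1.598, -0.018, 1.161, -0.05], TCP at [0.156, 0.631, 0.231] pointing down, gripper open.
Joint ranges: [-2.61, 2.61], [-0.41, 2.15], [-1.48, 1.57], [0, 2.5], [-1.57, 4.71], [0.05, 1.97], [-2.85, 2.85]. Speed limits (rad/s): [2.79, 2.79, 3.14, 3.14, 3.14, 3.14, 3.14].

INTERFACE

Orientations are given as a rotation vector (axis times angle).
In Python, from bench import telemetry, optics, bot gives the robot as it stands. The module is installed in compiled form; this text tells all that it offers.
- The arm moves only by the tool apply_moves, never from a script. Its argument "commands" is a list of rows, each an object with "fingers": the finger opening in mm, from 0 to 85.4; "translation": the shift along the tool's x, y, z in mm, a list of three; "delta_rot": the turn, a rotation vector about the tool's x, y, z in rad, a list of three. In form: [{"fingers": fingers, "translation": [tx, ty, tz], "delta_rot": [wx, wy, wz]}, ...]. A call has 1 to 5 rows; each row shifts and turns the commanded pose from where the row before left it, along the tool's axes as they then stand; what a row does not reach is not made up. A row lasts 1/10 s, in which the tool goes at most 50 mm and 8.59 degrees, less where a joint would pass 70% of its speed; a pose out of reach is approached as far as the arm can. A call with a gripper value outside its range is refused whole. The fingers move at their own pace and stop on an object; "grip_force" is the grip in N (left out, the last holds). Time passes only in rows, so rows that do not move let the fingers close. It gives the time, the measured TCP pose, the force and the opening at its end, in the units of the state.
- telemetry.sense(): the state, without advancing time (a new reading comes with each control period).
- optics.snapshot(name): name is "scene" or "top" or "wrist"; returns the picture (384x512x3 uint8, blue, green, red); there is no depth.
- optics.camera_info(name): a dict with "fx", "fy", "cx", "cy" (pixels), "rvec" (rotation vector, rad) and "tvec" (3), from world to camera coordinates, as OpenCV has them; the wrist camera has in their place "tool_from_camera" (4x4, takes a point from camera to tool coordinates, whose origin is the TCP and whose axes are the flange's). Camera axes: x right, y down, z forward; pixel columns grow to the right and rows downward; lengths in m; the calibration is good to about 2 mm. A picture is of the moment at which its call begins: read the wrist's pose just before it. camera_info takes no time and is no camera call.
- bot.sign_off(): hands the job in, once; it reports no verdict.
The state is a dict: "t": time; "q": joint angles; "qvel": joint speeds; "joint_torque": joint torques, N m; "eef_pos": TCP position; "orientation": TCP orientation; "contact_force": force on the tool from outside, world axes, zero at the start; "moment": the same for the moment, N m; "grip_width": finger opening in m.
Only numpy, scipy, OpenCV 4.12 (cv2) and the standard library are available. Lean on these libraries where they do the work, as an engineer would, in place of code of your own. Each camera call takes 0.05 s, during which the arm holds its last target. There are 200 camera calls.

TASK

Take the cordless temperature probe out of its white rest and push it fully home in the one clear small well of the dry-block heater, so that it stands on the bottom with the black ring on its stem level with the top of the block, and let go of it there. The other two of the three small wells still have a steel spacer at the bottom, and from outside you cannot tell which: if the probe bottoms with the ring standing well proud, draw it out and try another well. A rubber grip in each well resists the probe, so push steadily, but stop gently once it bottoms, and leave the test tubes and the other things alone.

Things in the scene. Friction and masses are not known exactly. Their poses are not given: they have to be found in the camera images.
- probe_head (a point): Centre of the grey head of the probe, the part to grasp: cylinder of 24 mm diameter, 56 mm high. The probe is a loose steel rod, 0.12 kg, standing upright in the rest; this point is 28 mm above the head's underside and 119 mm above the tip. z points up along the stem
- probe_ring (a point): Lower edge of the black ring (2 mm high) round the probe's stem, on its axis, 60 mm above the tip and 59 mm below the head's centre. The stem is 10 mm thick and 89 mm long from tip to head; its last 10 mm taper to a blunt nose of 5 mm diameter
- well_left_mouth (a point): Centre of the mouth of the left one (as seen from the control panel) of the heater's row of three small probe wells, on the block's top face, 100 mm above the worktop; x points away from the panel, z up. A plain vertical blind hole, 11.2 mm wide, 60 mm deep. One of the three wells, any, is clear; in the others a steel spacer 14 or 24 mm high lies at the bottom, so the ring stops 14 or 24 mm above the block
- well_middle_mouth (a point): The same for the middle probe well, 36 mm from the left one. In each well, 10 mm below the mouth, two sprung rubber lips grip the stem: the probe does not sink past them by its weight, must be pushed down against 5 to 12 N all the way from there, and stays at whatever depth it is left
- well_right_mouth (a point): The same for the right probe well, 36 mm from the middle one
- heater: Dry-block heater, fixed: white housing 185 (x) by 160 (y) by 88 mm high, sloping control panel at its -x end; aluminium block 110 by 120 mm, top face 100 mm above the worktop. Origin: centre of its underside. Three small probe wells in a row at x = -12, y = +36, 0, -36 mm; three larger test-tube wells at x = +55 mm. Do not press on it with more than about 30 N
- rest_hole (a point): Mouth of the hole in which the probe stands at the start, in the top of the rest: a fixed white block, 42 by 86 mm on a 60 by 100 mm foot, 55 mm high; the hole is 11.5 mm wide and 45 mm deep, a loose fit
- test_tube_0: Glass test tube, 17 mm diameter, 120 mm long, standing in one of the large wells and reaching 60 mm above the block; origin at its foot; leave it
- test_tube_3: The like, in the large well at the other end of the row; leave it
- crucible: Small white porcelain crucible with lid, 45 mm diameter, 50 mm high, standing loose on the worktop; origin at its foot; leave it
- petri: Covered glass dish, 68 mm diameter, 14 mm high, loose on the worktop; origin at its underside; leave it

How it is judged:
By the outcome, as a careful person would: the job done as asked, in the order asked, and still so for the second after the job is handed in, with the robot touching nothing.
It also fails if it takes over 72 s, if anything falls off the work surface, if the arm or the gripper's body presses on something with over 40 N, if the wrist force passes 120 N, or if a joint passes its speed limit or range.

## Working session

There is one attempt and no reset: what is moved stays moved. The work goes in short steps, Python scripts to look and compute and a tool call to move; the robot and the scene stay as the last step left them, time stands still between calls to the robot, and variables do not carry over. Pictures are saved under pics/ and viewed, about 8 in all and at most 12, crops included, and the job is handed in when it is done.

Besides the shell and the picture viewer there is one more tool, called after "Emit:" as name([rows], argument=value, ...), one row to a line, values as JSON. apply_moves: Moves the arm, as the interface text tells. Its arguments: {"type":"object","properties":{"commands":{"type":"array"},"grip_force":{"type":"number"}},"required":["commands"]}

```bash
mkdir -p pics; cat > h.py <<'E'
import numpy as np,cv2
from bench import telemetry,optics,bot
from scipy.spatial.transform import Rotation as R
def cam(name,st=None):
    i=optics.camera_info(name);K=np.array([[i['fx'],0,i['cx']],[0,i['fy'],i['cy']],[0,0,1]])
    if name=='wrist':
        st=st or telemetry.sense()
        T=np.eye(4);T[:3,:3]=R.from_rotvec(st['orientation']).as_matrix();T[:3,3]=st['eef_pos']
        W=T@np.array(i['tool_from_camera']);return K,W[:3,:3],W[:3,3]
    Rm=R.from_rotvec(np.ravel(i['rvec'])).as_matrix();return K,Rm.T,-Rm.T@np.ravel(i['tvec'])
def ray(c,u,v):
    K,Rw,o=c;d=Rw@np.linalg.solve(K,[u,v,1]);return o,d
def plane(c,u,v,z):
    o,d=ray(c,u,v);return o+d*(z-o[2])/d[2]
def proj(c,p):
    K,Rw,o=c;q=K@(Rw.T@(np.array(p)-o));return q[:2]/q[2]
def two(c1,a,c2,b):
    o1,d1=ray(c1,*a);o2,d2=ray(c2,*b)
    s=np.linalg.lstsq(np.c_[d1,-d2],o2-o1,rcond=None)[0];p,q=o1+s[0]*d1,o2+s[1]*d2
    return (p+q)/2,np.linalg.norm(p-q)
E
python3 - <<'E'
from h import *
s=telemetry.sense();print(s)
for n in('scene','top','wrist'):
    c=cam(n,s);print(n,c[0][0,0],c[2],c[1][:,2]);cv2.imwrite(f'pics/{n}0.png',optics.snapshot(n))
a=[cv2.imread(f'pics/{n}0.png') for n in('scene','top')]
cv2.imwrite('pics/a.png',a[0]);print(optics.camera_info('wrist'))
E
```

```text
{'t': 0.0, 'q': array([-1.42681512,  0.38384166,  0.04385181,  1.59959662, -0.01791558,
        1.16118903, -0.04991035]), 'qvel': array([-0.00072309,  0.00015796, -0.00079764, -0.00142712, -0.00085052,
       -0.000899  ,  0.00079511]), 'joint_torque': array([-2.31945078e-04, -4.33474946e+01,  1.02434993e+00, -2.49515730e+01,
        1.05928991e-02,  1.12718341e-02,  1.23170935e-06]), 'eef_pos': array([0.15541617, 0.63016736, 0.22987264]), 'orientation': array([-0.37876994, -3.11848705,  0.00413945]), 'contact_force': array([ 0.51061388, -0.33832927, -0.28750346]), 'moment': array([ 0.00047253, -0.0474649 , -0.05806731]), 'grip_width': 0.08563498271653254}
scene 378.2203182277644 [ 0.0364702  -0.13931283  0.72688815] [ 0.55505967  0.42077897 -0.71753315]
top 350.9700351152011 [0.40694654 0.19579321 0.95789593] [ 0.12248492 -0.00176932 -0.9924688 ]
wrist 342.2859678881692 [0.08974142 0.64754859 0.37312599] [ 0.26328007 -0.06830246 -0.96229849]
{'fx': 342.2859678881692, 'fy': 342.2859678881692, 'cx': 251.32159088652983, 'cy': 193.68415776740946, 'tool_from_camera': array([[ 7.55954550e-04, -9.62340489e-01, -2.71845935e-01,
         6.79067701e-02],
       [ 9.99999220e-01,  9.97844182e-04, -7.51572385e-04,
         7.76378837e-04],
       [ 9.94528421e-04, -2.71845155e-01,  9.62340492e-01,
        -1.43264802e-01],
       [ 0.00000000e+00,  0.00000000e+00,  0.00000000e+00,
         1.00000000e+00]])}
```

View pics/scene0.png

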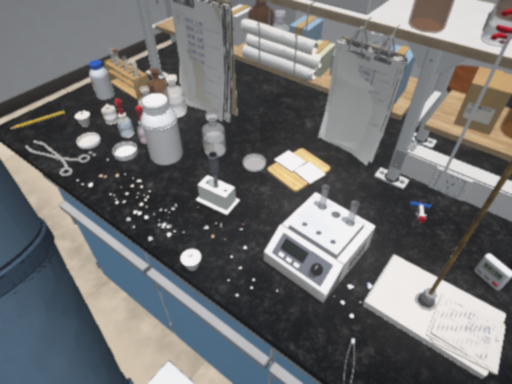

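View pics/top0.png

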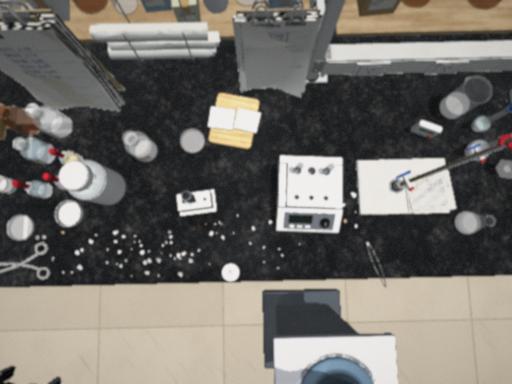

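The scene view shows the probe in its rest at (213,170–205) and the heater at (320,245), with tubes at its far row. In the top view the rest is at (196,202), the probe head near (187,197), and the heater at (310,193) with its panel toward the robot. Next I'll enlarge crops of these.

```bash
python3 - <<'E'
import cv2,numpy as np
t=cv2.imread('pics/top0.png');s=cv2.imread('pics/scene0.png')
f=lambda im,x,y,w,h,k:cv2.resize(im[y:y+h,x:x+w],None,fx=k,fy=k,interpolation=cv2.INTER_CUBIC)
A=f(t,270,150,80,90,3.3333);B=f(t,165,175,60,50,4.4333)
C=f(s,260,180,120,120,3);D=f(s,190,145,60,75,4)
o=np.zeros((600,800,3),np.uint8)
for im,x,y in((A,0,0),(B,300,0),(C,0,300)): o[y:y+im.shape[0],x:x+im.shape[1]]=im[:600-y]
o[300:600,400:640]=D
cv2.imwrite('pics/c.png',o)
E
```

```text
(no output)
```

View pics/c.png

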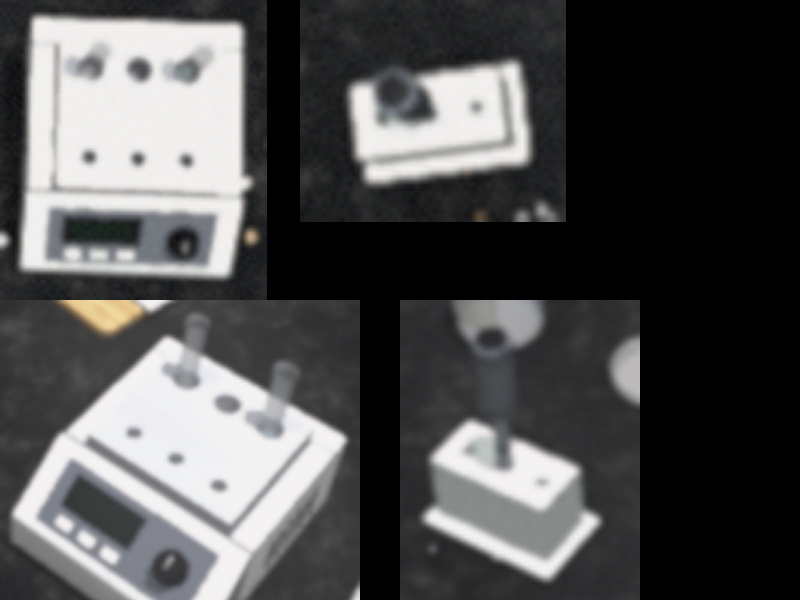

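Crop: the wells in the top view are at crop (89,157), (138,158) and (187,159), and in the scene view at (134,432), (176,458) and (219,485). The probe head's top centre is at about (398,88) in the top view and (491,338) in the scene view.

```bash
python3 - <<'E'
from h import *
T=cam('top');S=cam('scene')
cv=lambda u,v,k,x,y,ox,oy:(x+(u-ox+.5)/k-.5,y+(v-oy+.5)/k-.5)
for a,b in (((89,157),(134,432)),((138,158),(176,458)),((187,159),(219,485))):
    pa=cv(*a,10/3,270,150,0,0);pb=cv(*b,3,260,180,0,300)
    print(plane(T,*pa,.1),plane(S,*pb,.1),two(T,pa,S,pb))
pa=cv(398,88,4.4333,165,175,300,0);pb=cv(491,338,4,190,145,400,300)
print('head',plane(T,*pa,.157),plane(S,*pb,.157),two(T,pa,S,pb))
pb=cv(502,464,4,190,145,400,300);print('hole',plane(S,*pb,.055))
s=telemetry.sense();print(R.from_rotvec(s['orientation']).as_matrix())
E
```

```text
[0.50888732 0.09655548 0.1       ] [0.50957573 0.0946045  0.1       ] (array([0.50960456, 0.09566626, 0.09903153]), np.float64(0.0019403573642781593))
[0.50730688 0.06041059 0.1       ] [0.50761278 0.05857602 0.1       ] (array([0.5079453 , 0.05955354, 0.09876788]), np.float64(0.0016223046163216148))
[0.50572692 0.02427654 0.1       ] [0.5053982  0.02299401 0.1       ] (array([0.50613327, 0.02365513, 0.09861008]), np.float64(0.0008239965550437088))
head [0.51324802 0.35512501 0.157     ] [0.51305794 0.35658864 0.157     ] (array([0.51272944, 0.35539116, 0.15785163]), np.float64(0.0011885709410933043))
hole [0.51113056 0.35686525 0.055     ]
[[-9.70922225e-01  2.39394804e-01 -4.00689313e-04]
 [ 2.39395116e-01  9.70920045e-01 -2.06011903e-03]
 [-1.04144504e-04 -2.09613841e-03 -9.99997798e-01]]
```

Both views agree to within about 2 mm and match the known heights and the 36 mm spacing. I'll move above the probe now.

Emit:
apply_moves([
  {"fingers": 85, "translation": [0, 0, 0], "delta_rot": [0, 0, -0.098]},
  {"fingers": 85, "translation": [0, 0, 0], "delta_rot": [0, 0, -0.098]},
  {"fingers": 85, "translation": [-20, -14, 0], "delta_rot": [0, 0, 0]},
  {"fingers": 85, "translation": [-25, -17.4, 0], "delta_rot": [0, 0, 0]},
  {"fingers": 85, "translation": [-25, -17.4, 0], "delta_rot": [0, 0, 0]},
])

```text
t: 0.65
eef_pos: [0.2234, 0.5784, 0.2307]
orientation: [-0.069, -3.141, 0.001]
contact_force: [0.2, 1.5, -1.1]
grip_width: 0.0854
```

Emit:
apply_moves([
  {"fingers": 85, "translation": [-30, -21, 0], "delta_rot": [0, 0, 0]},
  {"fingers": 85, "translation": [-30, -21, 0], "delta_rot": [0, 0, 0]},
  {"fingers": 85, "translation": [-30, -21, 0], "delta_rot": [0, 0, 0]},
  {"fingers": 85, "translation": [-30, -21, 0], "delta_rot": [0, 0, 0]},
  {"fingers": 85, "translation": [-30, -21, 0], "delta_rot": [0, 0, 0]},
])

```text
t: 1.15
eef_pos: [0.3692, 0.4661, 0.2309]
orientation: [-0.072, -3.14, 0.001]
contact_force: [0.1, -0.5, -0.1]
grip_width: 0.085
```

Emit:
apply_moves([
  {"fingers": 85, "translation": [-30, -21, 0], "delta_rot": [0, 0, 0]},
  {"fingers": 85, "translation": [-30, -21, 0], "delta_rot": [0, 0, 0]},
  {"fingers": 85, "translation": [-30, -20, 0], "delta_rot": [0, 0, 0]},
  {"fingers": 85, "translation": [-20, -14, 0], "delta_rot": [0, 0, 0]},
  {"fingers": 85, "translation": [0, 0, 0], "delta_rot": [0, 0, 0]},
])

```text
t: 1.65
eef_pos: [0.4792, 0.3812, 0.231]
orientation: [0.086, 3.138, -0.005]
contact_force: [0.3, 0.2, -0.0]
grip_width: 0.0851
```

```bash
python3 - <<'E'
from h import *
s=telemetry.sense();c=cam('wrist',s);cv2.imwrite('pics/w1.png',optics.snapshot('wrist'))
m=R.from_rotvec(s['orientation']).as_matrix();print(s['eef_pos'],m,m.T@(np.array([.513,.3555,.11])-s['eef_pos'])*1000,s['qvel'],s['contact_force'])
print(proj(c,[.513,.3555,.157]))
E
```

```text
[0.47921059 0.38118903 0.23102227] [[-0.99849271  0.05484117  0.00217854]
 [ 0.05483463  0.99849107 -0.0029581 ]
 [-0.00233747 -0.00283419 -0.99999325]] [-34.86424024 -23.45421434 121.17105752] [-0.04144737 -0.00764781 -0.06594423  0.0111434  -0.03899255  0.00813283
 -0.0263864 ] [ 0.31152079  0.22393287 -0.0451332 ]
[216.64339255 251.11152711]
```

View pics/w1.png

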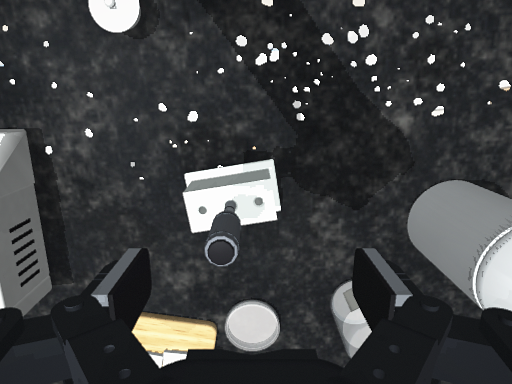

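The wrist view shows the head top at (221,251), against a predicted (217,251). That is about 2.5 mm toward +y. I'll centre over it and check again with the arm at rest.

Emit:
apply_moves([
  {"fingers": 60, "translation": [-12, -8, 0], "delta_rot": [0, 0, 0]},
  {"fingers": 60, "translation": [-12, -8, 0], "delta_rot": [0, 0, 0]},
  {"fingers": 60, "translation": [-11, -6, 0], "delta_rot": [0, 0, 0]},
  {"fingers": 60, "translation": [0, 0, 0], "delta_rot": [0, 0, 0]},
  {"fingers": 60, "translation": [0, 0, 0], "delta_rot": [0, 0, 0]},
])

```text
t: 2.2
eef_pos: [0.509, 0.3626, 0.2312]
orientation: [-0.073, -3.14, -0.0]
contact_force: [1.1, 0.0, 0.2]
grip_width: 0.0603
```

```bash
python3 - <<'E'
from h import *
s=telemetry.sense();c=cam('wrist',s);im=optics.snapshot('wrist')
m=R.from_rotvec(s['orientation']).as_matrix();print(s['eef_pos'],m.T@(np.array([.513,.357,.11])-s['eef_pos'])*1000,abs(s['qvel']).max())
print(proj(c,[.513,.357,.157]),proj(c,[.513,.357,.055]))
cv2.imwrite('pics/w2.png',cv2.resize(im[170:330,150:350],None,fx=3,fy=3,interpolation=cv2.INTER_CUBIC))
E
```

```text
[0.50901039 0.36261401 0.23119687] [ -4.2864988   -5.42530136 121.19532539] 0.02131331376703344
[242.59334545 209.02496922] [245.31087215 175.45062313]
```

View pics/w2.png

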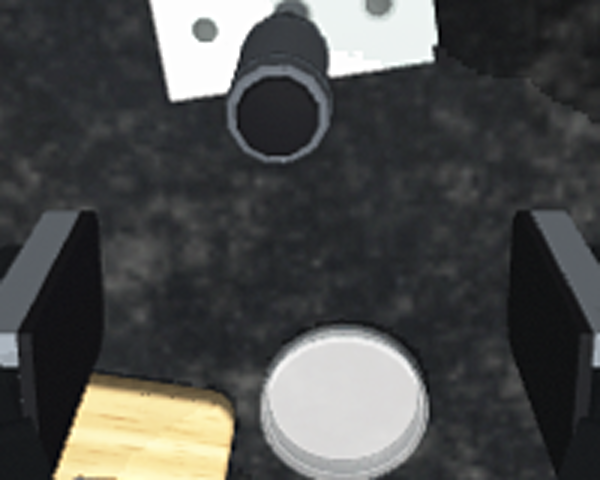

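The head top is at pixel (242.5,207.4), so the head is at about (0.512, 0.357). I'll go partway down and check before closing.

Emit:
apply_moves([
  {"fingers": 60, "translation": [-2, -2, 0], "delta_rot": [0, 0, 0]},
  {"fingers": 60, "translation": [0, -1, 0], "delta_rot": [0, 0, 0]},
  {"fingers": 60, "translation": [0, 0, 20], "delta_rot": [0, 0, 0]},
  {"fingers": 60, "translation": [0, 0, 30], "delta_rot": [0, 0, 0]},
  {"fingers": 60, "translation": [0, 0, 0], "delta_rot": [0, 0, 0]},
])

```text
t: 2.75
eef_pos: [0.5072, 0.3579, 0.1768]
orientation: [-0.071, -3.133, 0.009]
contact_force: [-0.7, 0.5, -0.9]
grip_width: 0.0602
```

Emit:
apply_moves([
  {"fingers": 60, "translation": [0, 0, 0], "delta_rot": [0, 0, 0]},
  {"fingers": 60, "translation": [0, 0, 0], "delta_rot": [0, 0, 0]},
  {"fingers": 60, "translation": [0, 0, 0], "delta_rot": [0, 0, 0]},
])

```text
t: 3.05
eef_pos: [0.5116, 0.3606, 0.1832]
orientation: [0.072, 3.138, 0.004]
contact_force: [0.8, -0.6, -0.3]
grip_width: 0.0597
```

```bash
python3 - <<'E'
from h import *
s=telemetry.sense()
m=R.from_rotvec(s['orientation']).as_matrix();print(s['eef_pos'],m[:,2],m.T@(np.array([.512,.357,.11])-s['eef_pos'])*1000,abs(s['qvel']).max())
E
```

```text
[0.51163792 0.3606097  0.18324214] [ 0.0025746   0.00220451 -0.99999426] [-0.345614   -3.75929445 73.23468989] 0.005258252036317881
```

Emit:
apply_moves([
  {"fingers": 60, "translation": [0, -3.8, 0], "delta_rot": [0, 0, 0]},
  {"fingers": 60, "translation": [0, 0, 0], "delta_rot": [0, 0, 0]},
  {"fingers": 60, "translation": [0, 0, 20], "delta_rot": [0, 0, 0]},
  {"fingers": 60, "translation": [0, 0, 20], "delta_rot": [0, 0, 0]},
  {"fingers": 60, "translation": [0, 0, 20], "delta_rot": [0, 0, 0]},
])

```text
t: 3.55
eef_pos: [0.5108, 0.3561, 0.1213]
orientation: [0.072, 3.14, 0.001]
contact_force: [0.6, 0.3, 0.3]
grip_width: 0.0601
```

Emit:
apply_moves([
  {"fingers": 60, "translation": [0, 0, 13], "delta_rot": [0, 0, 0]},
  {"fingers": 60, "translation": [0, 0, 0], "delta_rot": [0, 0, 0]},
  {"fingers": 60, "translation": [0, 0, 0], "delta_rot": [0, 0, 0]},
  {"fingers": 60, "translation": [0, 0, 0], "delta_rot": [0, 0, 0]},
  {"fingers": 60, "translation": [0, 0, 0], "delta_rot": [0, 0, 0]},
])

```text
t: 4.05
eef_pos: [0.5113, 0.3566, 0.1097]
orientation: [0.072, 3.139, 0.003]
contact_force: [-0.5, 1.6, 0.1]
grip_width: 0.0598
```

```bash
python3 - <<'E'
from h import *
s=telemetry.sense()
m=R.from_rotvec(s['orientation']).as_matrix();print(s['eef_pos'],m[:,2],m.T@(np.array([.512,.357,.11])-s['eef_pos'])*1000,abs(s['qvel']).max())
E
```

```text
[0.51131686 0.35658281 0.10965529] [ 0.00193901  0.00160772 -0.99999683] [-0.66393571  0.44866035 -0.34271091] 0.004909191348540845
```

Emit:
apply_moves([
  {"fingers": 30, "translation": [-0.5, 0, 0], "delta_rot": [0, 0, 0]},
  {"fingers": 15, "translation": [0, 0, 0], "delta_rot": [0, 0, 0]},
  {"fingers": 15, "translation": [0, 0, 0], "delta_rot": [0, 0, 0]},
  {"fingers": 15, "translation": [0, 0, 0], "delta_rot": [0, 0, 0]},
  {"fingers": 15, "translation": [0, 0, 0], "delta_rot": [0, 0, 0]},
], grip_force=70)

```text
t: 4.55
eef_pos: [0.5113, 0.3567, 0.1089]
orientation: [0.072, 3.14, 0.002]
contact_force: [0.0, 0.7, 3.3]
grip_width: 0.0224
```

Emit:
apply_moves([
  {"fingers": 15, "translation": [0, 0, 0], "delta_rot": [0, 0, 0]},
  {"fingers": 15, "translation": [0, 0, 0], "delta_rot": [0, 0, 0]},
  {"fingers": 15, "translation": [0, 0, 0], "delta_rot": [0, 0, 0]},
])

```text
t: 4.85
eef_pos: [0.5113, 0.3566, 0.1089]
orientation: [0.072, 3.14, 0.002]
contact_force: [0.1, 1.2, 4.0]
grip_width: 0.0224
```

Gripped: 22.4 mm with low side force. I'll lift.

Emit:
apply_moves([
  {"fingers": 15, "translation": [0, 0, -10], "delta_rot": [0, 0, 0]},
  {"fingers": 15, "translation": [0, 0, -15], "delta_rot": [0, 0, 0]},
  {"fingers": 15, "translation": [0, 0, -15], "delta_rot": [0, 0, 0]},
  {"fingers": 15, "translation": [0, 0, -20], "delta_rot": [0, 0, 0]},
  {"fingers": 15, "translation": [0, 0, -20], "delta_rot": [0, 0, 0]},
])

```text
t: 5.35
eef_pos: [0.5099, 0.3536, 0.1894]
orientation: [-0.073, -3.138, 0.006]
contact_force: [0.0, -0.6, -1.2]
grip_width: 0.0227
```

Emit:
apply_moves([
  {"fingers": 15, "translation": [0, 0, -20], "delta_rot": [0, 0, 0]},
  {"fingers": 15, "translation": [0, 0, -15], "delta_rot": [0, 0, 0]},
  {"fingers": 15, "translation": [0, -10, 0], "delta_rot": [0, 0, 0]},
  {"fingers": 15, "translation": [0, -20, 0], "delta_rot": [0, 0, 0]},
  {"fingers": 15, "translation": [0, -25, 0], "delta_rot": [0, 0, 0]},
])

```text
t: 5.85
eef_pos: [0.5069, 0.2987, 0.2217]
orientation: [-0.07, -3.138, 0.004]
contact_force: [1.1, 0.3, -0.9]
grip_width: 0.0225
```

Emit:
apply_moves([
  {"fingers": 15, "translation": [0, -25, 0], "delta_rot": [0, 0, 0]},
  {"fingers": 15, "translation": [0, -25, 0], "delta_rot": [0, 0, 0]},
  {"fingers": 15, "translation": [0, -25, 0], "delta_rot": [0, 0, 0]},
  {"fingers": 15, "translation": [0, -25, 0], "delta_rot": [0, 0, 0]},
  {"fingers": 15, "translation": [0, -25, 0], "delta_rot": [0, 0, 0]},
])

```text
t: 6.35
eef_pos: [0.5006, 0.1719, 0.2214]
orientation: [-0.075, -3.136, 0.005]
contact_force: [0.1, 0.6, -1.3]
grip_width: 0.0225
```

Emit:
apply_moves([
  {"fingers": 15, "translation": [0, -25, 0], "delta_rot": [0, 0, 0]},
  {"fingers": 15, "translation": [0, -20, 0], "delta_rot": [0, 0, 0]},
  {"fingers": 15, "translation": [0, 0, 0], "delta_rot": [0, 0, 0]},
  {"fingers": 15, "translation": [0, 0, 0], "delta_rot": [0, 0, 0]},
  {"fingers": 15, "translation": [0, 0, 0], "delta_rot": [0, 0, 0]},
])

```text
t: 6.85
eef_pos: [0.4997, 0.1316, 0.2226]
orientation: [-0.071, -3.139, 0.0]
contact_force: [-0.4, 0.5, -0.8]
grip_width: 0.0224
```

```bash
python3 - <<'E'
from h import *
s=telemetry.sense()
m=R.from_rotvec(s['orientation']).as_matrix();print(s['t'],s['eef_pos'],m,abs(s['qvel']).max(),s['grip_width'],s['contact_force'])
for w in ([.5093,.0958,.224],):print(m.T@(np.array(w)-s['eef_pos'])*1000)
c=cam('wrist',s);im=optics.snapshot('wrist');S=optics.snapshot('scene')
tip=s['eef_pos']+m@[0,0,.099];print('tip',tip,proj(c,tip),proj(cam('scene'),tip),proj(c,[.5093,.0958,.1]),proj(cam('scene'),[.5093,.0958,.1]))
cv2.imwrite('pics/w3.png',im);cv2.imwrite('pics/s3.png',S)
a=cv2.resize(im[120:300,150:350],None,fx=2.2,fy=2.2,interpolation=cv2.INTER_CUBIC)
b=cv2.resize(S[160:280,260:360],None,fx=3.3,fy=3.3,interpolation=cv2.INTER_CUBIC)
cv2.imwrite('pics/d.png',np.hstack([a,b]))
E
```

```text
6.85 [0.49974234 0.13155633 0.22255475] [[-9.98989702e-01  4.49093983e-02 -1.64954775e-03]
 [ 4.49097153e-02  9.98991038e-01 -1.55622733e-04]
 [ 1.64089449e-03 -2.29546227e-04 -9.99998627e-01]] 0.0138912224882452 0.022430509827481505 [-0.44504334  0.50517619 -0.84867092]
[-11.15144228 -35.29135582  -1.45544859]
tip [0.49957903 0.13154092 0.12355489] [250.80034784 192.88555825] [288.11428285 211.26996038] [207.34442364 198.51015956] [303.79252764 223.48239763]
```

View pics/d.png

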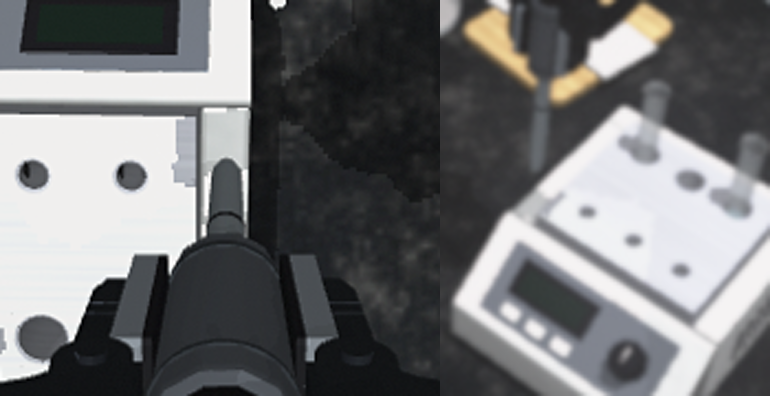

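The wrist view shows the probe tip at (252.5,193) and the left well at (209,200). Both sit about 2 px from their predictions in the same direction, so the offset to travel is right. I'll move over the left well.

Emit:
apply_moves([
  {"fingers": 15, "translation": [-5, -15, 0], "delta_rot": [0, 0, 0]},
  {"fingers": 15, "translation": [-5, -14, 0], "delta_rot": [0, 0, 0]},
  {"fingers": 15, "translation": [0, 0, 0], "delta_rot": [0, 0, 0]},
  {"fingers": 15, "translation": [0, 0, 0], "delta_rot": [0, 0, 0]},
  {"fingers": 15, "translation": [0, 0, 0], "delta_rot": [0, 0, 0]},
])

```text
t: 7.45
eef_pos: [0.509, 0.1033, 0.2232]
orientation: [-0.069, -3.14, -0.001]
contact_force: [-0.3, 0.1, -1.9]
grip_width: 0.0225
```

Emit:
apply_moves([
  {"fingers": 15, "translation": [0, 0, 0], "delta_rot": [0, 0, 0]},
  {"fingers": 15, "translation": [0, 0, 0], "delta_rot": [0, 0, 0]},
])

```text
t: 7.65
eef_pos: [0.5091, 0.1026, 0.2232]
orientation: [-0.07, -3.141, -0.0]
contact_force: [-1.3, 0.3, -1.1]
grip_width: 0.0225
```

```bash
cat > w.py <<'E'
from h import *
import sys
s=telemetry.sense()
m=R.from_rotvec(s['orientation']).as_matrix();print(s['t'],s['eef_pos'],m[:,2],abs(s['qvel']).max(),s['grip_width'],s['contact_force'],s['moment'])
for w in ([.5093,.0958,.201],[.5077,.0598,.201],[.506,.0238,.201]):print(np.round(m.T@(np.array(w)-s['eef_pos'])*1000,1))
E
python3 w.py; python3 - <<'E'
from h import *
s=telemetry.sense();c=cam('wrist',s);im=optics.snapshot('wrist')
m=R.from_rotvec(s['orientation']).as_matrix();tip=s['eef_pos']+m@[0,0,.099];print(proj(c,tip))
g=cv2.cvtColor(im,cv2.COLOR_BGR2GRAY)
for w in ([.5093,.0958,.1],[.5077,.0598,.1],[.506,.0238,.1]):
    u,v=proj(c,w).round().astype(int);q=g[v-14:v+15,u-14:u+15]<120
    n,l,st,ce=cv2.connectedComponentsWithStats(q.astype(np.uint8))
    print((u,v),[(ce[i]+[u-14,v-14],st[i][2:],plane(c,*(ce[i]+[u-14,v-14]),.1)) for i in range(1,n) if st[i][4]>20])
cv2.imwrite('pics/w4.png',cv2.resize(im[150:260,90:290],None,fx=4,fy=4,interpolation=cv2.INTER_CUBIC))
E
```

```text
7.65 [0.50907519 0.10261678 0.22320182] [-1.74536747e-04  1.51566140e-04 -9.99999973e-01] 0.005511503364882907 0.022463780846906287 [-1.32933789  0.33028088 -1.12879253] [-0.01294577  0.04496042  0.00849761]
[-0.5 -6.8 22.2]
[ -0.5 -42.8  22.2]
[ -0.4 -78.9  22.2]
[250.80041278 192.88483883]
(np.int64(242), np.int64(185)) [(array([246.50660793, 189.44052863]), array([ 20,  20, 227], dtype=int32), array([0.51278473, 0.09894829, 0.1       ]))]
(np.int64(198), np.int64(185)) [(array([199.20895522, 185.85074627]), array([ 14,  13, 134], dtype=int32), array([0.50815228, 0.06110649, 0.1       ]))]
(np.int64(153), np.int64(185)) [(array([154.41791045, 185.25373134]), array([ 14,  13, 134], dtype=int32), array([0.50609775, 0.02518776, 0.1       ]))]
```

View pics/w4.png

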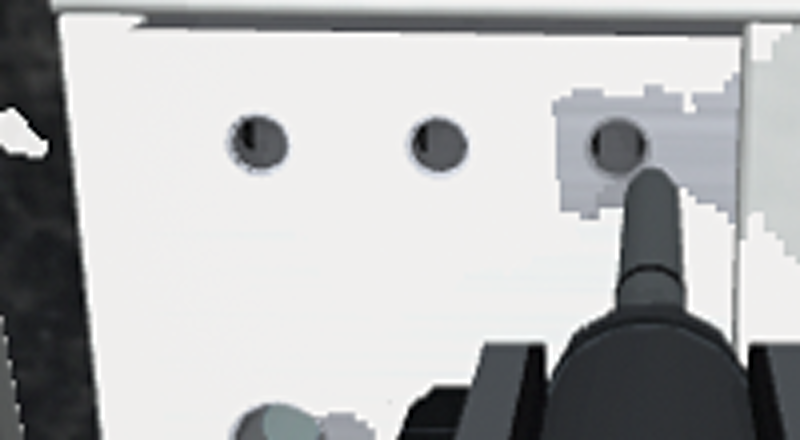

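In the crop, the nose is at (653,175) and the left well at (617,147). The wrist camera puts the wells about 1.3 mm toward +y and the tip about 1.6 mm toward +y of the TCP. I need about −7 mm in y and roughly 0 in x. I'll align, descend to the mouth, and watch the force.

Emit:
apply_moves([
  {"fingers": 15, "translation": [-0.4, -4, 0], "delta_rot": [0, 0, 0]},
  {"fingers": 15, "translation": [0, -3.1, 0], "delta_rot": [0, 0, 0]},
  {"fingers": 15, "translation": [0, 0, 8], "delta_rot": [0, 0, 0]},
  {"fingers": 15, "translation": [0, 0, 8], "delta_rot": [0, 0, 0]},
  {"fingers": 15, "translation": [0, 0, 0], "delta_rot": [0, 0, 0]},
])

```text
t: 8.2
eef_pos: [0.5079, 0.0943, 0.2053]
orientation: [-0.072, -3.137, 0.002]
contact_force: [-0.2, 0.8, -0.9]
grip_width: 0.0225
```

Emit:
apply_moves([
  {"fingers": 15, "translation": [0, 0, 0], "delta_rot": [0, 0, 0]},
  {"fingers": 15, "translation": [0, 0, 0], "delta_rot": [0, 0, 0]},
  {"fingers": 15, "translation": [0, 0, 0], "delta_rot": [0, 0, 0]},
])

```text
t: 8.5
eef_pos: [0.5096, 0.0948, 0.2075]
orientation: [0.072, 3.14, 0.0]
contact_force: [-0.7, 0.1, -0.5]
grip_width: 0.0225
```

```bash
python3 w.py; python3 - <<'E'
from h import *
im=optics.snapshot('wrist');S=optics.snapshot('scene')
a=cv2.resize(im[150:240,180:300],None,fx=3.4,fy=3.4,interpolation=cv2.INTER_CUBIC)
b=cv2.resize(S[180:270,270:340],None,fx=3.4,fy=3.4,interpolation=cv2.INTER_CUBIC)
cv2.imwrite('pics/e.png',np.hstack([a,b]))
E
```

```text
8.5 [0.50961183 0.09478202 0.20753753] [ 5.33142212e-04  1.70797143e-04 -9.99999843e-01] 0.0020777609404578033 0.022468546827583594 [-0.67590369  0.05356237 -0.50174451] [ 0.03007191 -0.04925517  0.02640141]
[0.4 1.  6.5]
[  0.3 -35.    6.5]
[  0.4 -71.1   6.5]
```

View pics/e.png

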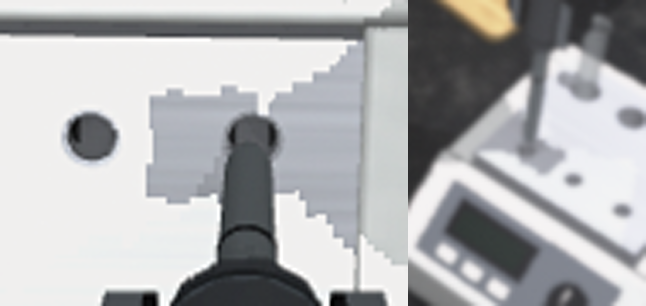

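The nose sits right in line with the left well's mouth, at crop (252,140) against (253,135). I'll insert with force watching.

Emit:
apply_moves([
  {"fingers": 15, "translation": [0, 0, 4], "delta_rot": [0, 0, 0]},
  {"fingers": 15, "translation": [0, 0, 4], "delta_rot": [0, 0, 0]},
  {"fingers": 15, "translation": [0, 0, 4], "delta_rot": [0, 0, 0]},
  {"fingers": 15, "translation": [0, 0, 4], "delta_rot": [0, 0, 0]},
  {"fingers": 15, "translation": [0, 0, 0], "delta_rot": [0, 0, 0]},
])

```text
t: 9.1
eef_pos: [0.5088, 0.0949, 0.1904]
orientation: [-0.072, -3.139, 0.0]
contact_force: [1.4, -0.7, -1.4]
grip_width: 0.0228
```

Emit:
apply_moves([
  {"fingers": 15, "translation": [0, 0, 4], "delta_rot": [0, 0, 0]},
  {"fingers": 15, "translation": [0, 0, 3], "delta_rot": [0, 0, 0]},
  {"fingers": 15, "translation": [0, 0, 3], "delta_rot": [0, 0, 0]},
  {"fingers": 15, "translation": [0, 0, 3], "delta_rot": [0, 0, 0]},
])

```text
t: 9.5
eef_pos: [0.5096, 0.0954, 0.1789]
orientation: [0.071, 3.14, 0.002]
contact_force: [-2.1, 1.5, 7.7]
grip_width: 0.0224
```

Emit:
apply_moves([
  {"fingers": 15, "translation": [0, 0, 3], "delta_rot": [0, 0, 0]},
  {"fingers": 15, "translation": [0, 0, 3], "delta_rot": [0, 0, 0]},
  {"fingers": 15, "translation": [0, 0, 2], "delta_rot": [0, 0, 0]},
])

```text
t: 9.8
eef_pos: [0.51, 0.0955, 0.1716]
orientation: [0.071, 3.14, 0.003]
contact_force: [-2.7, 2.0, 8.3]
grip_width: 0.0226
```

Emit:
apply_moves([
  {"fingers": 15, "translation": [0, 0, 2], "delta_rot": [0, 0, 0]},
  {"fingers": 15, "translation": [0, 0, 2], "delta_rot": [0, 0, 0]},
  {"fingers": 15, "translation": [0, 0, 2], "delta_rot": [0, 0, 0]},
])

```text
t: 10.1
eef_pos: [0.5099, 0.0956, 0.1657]
orientation: [0.071, 3.14, 0.003]
contact_force: [-2.5, 1.6, 8.0]
grip_width: 0.0225
```

Emit:
apply_moves([
  {"fingers": 15, "translation": [0, 0, 1.5], "delta_rot": [0, 0, 0]},
  {"fingers": 15, "translation": [0, 0, 1.5], "delta_rot": [0, 0, 0]},
])

```text
t: 10.3
eef_pos: [0.5099, 0.0956, 0.1626]
orientation: [0.071, 3.14, 0.003]
contact_force: [-3.3, 1.8, 9.0]
grip_width: 0.0223
```

Emit:
apply_moves([
  {"fingers": 15, "translation": [0, 0, 1.5], "delta_rot": [0, 0, 0]},
  {"fingers": 15, "translation": [0, 0, 1.5], "delta_rot": [0, 0, 0]},
])

```text
t: 10.5
eef_pos: [0.5099, 0.0956, 0.1595]
orientation: [0.071, 3.14, 0.003]
contact_force: [-2.2, 3.0, 8.4]
grip_width: 0.0224
```

Past the 24 mm spacer depth. Continuing.

Emit:
apply_moves([
  {"fingers": 15, "translation": [0, 0, 1.5], "delta_rot": [0, 0, 0]},
  {"fingers": 15, "translation": [0, 0, 1.5], "delta_rot": [0, 0, 0]},
  {"fingers": 15, "translation": [0, 0, 1.5], "delta_rot": [0, 0, 0]},
])

```text
t: 10.8
eef_pos: [0.5099, 0.0956, 0.155]
orientation: [0.071, 3.14, 0.003]
contact_force: [-3.3, 1.6, 8.7]
grip_width: 0.0226
```

Emit:
apply_moves([
  {"fingers": 15, "translation": [0, 0, 1.5], "delta_rot": [0, 0, 0]},
  {"fingers": 15, "translation": [0, 0, 1.5], "delta_rot": [0, 0, 0]},
])

```text
t: 11.0
eef_pos: [0.5099, 0.0957, 0.152]
orientation: [0.071, 3.14, 0.003]
contact_force: [-2.1, 1.5, 7.9]
grip_width: 0.0224
```

Emit:
apply_moves([
  {"fingers": 15, "translation": [0, 0, 1], "delta_rot": [0, 0, 0]},
  {"fingers": 15, "translation": [0, 0, 1], "delta_rot": [0, 0, 0]},
])

```text
t: 11.2
eef_pos: [0.5098, 0.0956, 0.1499]
orientation: [0.071, 3.14, 0.002]
contact_force: [-2.6, 2.0, 7.0]
grip_width: 0.0226
```

Emit:
apply_moves([
  {"fingers": 15, "translation": [0, 0, 1.5], "delta_rot": [0, 0, 0]},
  {"fingers": 15, "translation": [0, 0, 1.5], "delta_rot": [0, 0, 0]},
])

```text
t: 11.4
eef_pos: [0.5098, 0.0957, 0.147]
orientation: [0.071, 3.14, 0.003]
contact_force: [-3.1, 2.4, 7.4]
grip_width: 0.0225
```

Emit:
apply_moves([
  {"fingers": 15, "translation": [0, 0, 1.5], "delta_rot": [0, 0, 0]},
  {"fingers": 15, "translation": [0, 0, 1.5], "delta_rot": [0, 0, 0]},
])

```text
t: 11.6
eef_pos: [0.5099, 0.0957, 0.144]
orientation: [0.071, 3.14, 0.003]
contact_force: [-2.7, 2.6, 7.0]
grip_width: 0.0225
```

Emit:
apply_moves([
  {"fingers": 15, "translation": [0, 0, 1], "delta_rot": [0, 0, 0]},
  {"fingers": 15, "translation": [0, 0, 1], "delta_rot": [0, 0, 0]},
])

```text
t: 11.8
eef_pos: [0.5098, 0.0957, 0.142]
orientation: [0.071, 3.14, 0.003]
contact_force: [-1.9, 2.1, 6.1]
grip_width: 0.0229
```

Emit:
apply_moves([
  {"fingers": 15, "translation": [0, 0, 1], "delta_rot": [0, 0, 0]},
  {"fingers": 15, "translation": [0, 0, 0.7], "delta_rot": [0, 0, 0]},
])

```text
t: 12.0
eef_pos: [0.5098, 0.0957, 0.1402]
orientation: [0.071, 3.14, 0.003]
contact_force: [-3.2, 2.5, 8.6]
grip_width: 0.0224
```

Emit:
apply_moves([
  {"fingers": 15, "translation": [0, 0, 0.7], "delta_rot": [0, 0, 0]},
  {"fingers": 15, "translation": [0, 0, 0.7], "delta_rot": [0, 0, 0]},
])

```text
t: 12.2
eef_pos: [0.5098, 0.0957, 0.1387]
orientation: [0.071, 3.14, 0.003]
contact_force: [-1.9, 2.7, 9.4]
grip_width: 0.0227
```

Emit:
apply_moves([
  {"fingers": 15, "translation": [0, 0, 0.7], "delta_rot": [0, 0, 0]},
  {"fingers": 15, "translation": [0, 0, 0], "delta_rot": [0, 0, 0]},
])

```text
t: 12.4
eef_pos: [0.5099, 0.0958, 0.1386]
orientation: [0.071, 3.14, 0.003]
contact_force: [-2.8, 1.2, 9.6]
grip_width: 0.0229
```

```bash
python3 - <<'E'
from h import *
s=telemetry.sense();c=cam('wrist',s);im=optics.snapshot('wrist');S=optics.snapshot('scene')
print(s['eef_pos'],s['contact_force'],proj(c,[.5099,.097,.1]))
a=cv2.resize(im[130:250,180:320],None,fx=3.5,fy=3.5,interpolation=cv2.INTER_CUBIC)
b=cv2.resize(S[170:290,270:350],None,fx=3.5,fy=3.5,interpolation=cv2.INTER_CUBIC)
cv2.imwrite('pics/f.png',np.hstack([a,b]))
E
```

```text
[0.50987158 0.09575789 0.13857475] [-2.82699613  1.24371081  9.58638086] [252.61725345 221.62363931]
```

View pics/f.png

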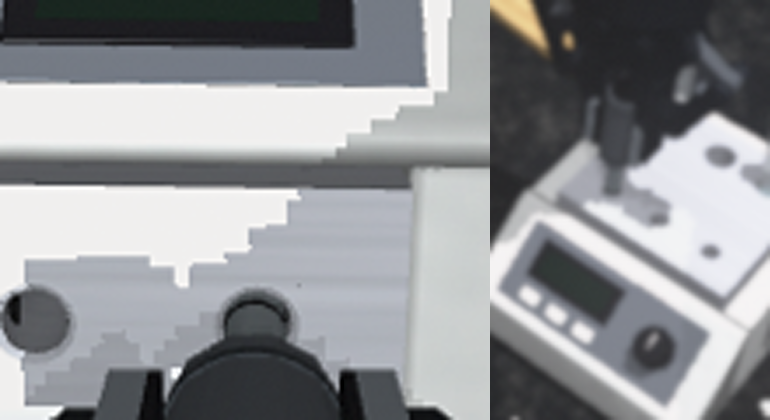

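The wrist view shows the ring at the well mouth, crop (257,308), about level with the block, so this looks like the clear well. Next, a gentle push to confirm the bottom.

Emit:
apply_moves([
  {"fingers": 15, "translation": [0, 0, 0.5], "delta_rot": [0, 0, 0]},
  {"fingers": 15, "translation": [0, 0, 0.5], "delta_rot": [0, 0, 0]},
])

```text
t: 12.7
eef_pos: [0.5101, 0.0957, 0.1385]
orientation: [0.071, 3.14, 0.003]
contact_force: [-6.0, 2.1, 16.4]
grip_width: 0.0223
```

Emit:
apply_moves([
  {"fingers": 15, "translation": [0, 0, 0.5], "delta_rot": [0, 0, 0]},
  {"fingers": 15, "translation": [0, 0, 0], "delta_rot": [0, 0, 0]},
])

```text
t: 12.9
eef_pos: [0.5101, 0.0957, 0.1384]
orientation: [0.071, 3.14, 0.003]
contact_force: [-6.7, 1.6, 17.2]
grip_width: 0.0226
```

It has bottomed: force rose from 9.6 to 17 N with no motion, at the predicted height. I'll relieve the load and release.

Emit:
apply_moves([
  {"fingers": 15, "translation": [0, 0, -1], "delta_rot": [0, 0, 0]},
  {"fingers": 30, "translation": [0, 0, 0], "delta_rot": [0, 0, 0]},
  {"fingers": 50, "translation": [0, 0, 0], "delta_rot": [0, 0, 0]},
  {"fingers": 60, "translation": [0, 0, 0], "delta_rot": [0, 0, 0]},
  {"fingers": 60, "translation": [0, 0, 0], "delta_rot": [0, 0, 0]},
])

```text
t: 13.4
eef_pos: [0.5092, 0.0941, 0.136]
orientation: [-0.072, -3.14, 0.001]
contact_force: [-0.0, 0.7, -0.7]
grip_width: 0.06
```

Emit:
apply_moves([
  {"fingers": 60, "translation": [0, 0, 0], "delta_rot": [0, 0, 0]},
  {"fingers": 60, "translation": [0, 0, 0], "delta_rot": [0, 0, 0]},
  {"fingers": 60, "translation": [0, 0, -10], "delta_rot": [0, 0, 0]},
  {"fingers": 60, "translation": [0, 0, -20], "delta_rot": [0, 0, 0]},
  {"fingers": 60, "translation": [0, 0, -25], "delta_rot": [0, 0, 0]},
])

```text
t: 13.9
eef_pos: [0.5085, 0.0944, 0.1917]
orientation: [-0.072, -3.139, 0.002]
contact_force: [0.5, 0.9, 0.8]
grip_width: 0.0602
```

Emit:
apply_moves([
  {"fingers": 60, "translation": [0, 0, -25], "delta_rot": [0, 0, 0]},
  {"fingers": 60, "translation": [0, 0, -20], "delta_rot": [0, 0, 0]},
  {"fingers": 60, "translation": [20, 20, 0], "delta_rot": [0, 0, 0]},
  {"fingers": 60, "translation": [30, 30, 0], "delta_rot": [0, 0, 0]},
  {"fingers": 60, "translation": [30, 30, 0], "delta_rot": [0, 0, 0]},
])

```text
t: 14.4
eef_pos: [0.433, 0.1786, 0.2377]
orientation: [0.076, 3.139, 0.002]
contact_force: [-1.0, 0.9, 0.4]
grip_width: 0.0602
```

Emit:
apply_moves([
  {"fingers": 60, "translation": [0, 20, 0], "delta_rot": [0, 0, 0]},
  {"fingers": 60, "translation": [0, 0, 0], "delta_rot": [0, 0, 0]},
  {"fingers": 60, "translation": [0, 0, 0], "delta_rot": [0, 0, 0]},
  {"fingers": 60, "translation": [0, 0, 0], "delta_rot": [0, 0, 0]},
])

```text
t: 14.8
eef_pos: [0.4348, 0.1965, 0.2367]
orientation: [0.076, 3.14, -0.001]
contact_force: [-0.0, -0.3, -0.9]
grip_width: 0.06
```

```bash
python3 - <<'E'
from h import *
s=telemetry.sense();c=cam('wrist',s);im=optics.snapshot('wrist');S=optics.snapshot('scene');T=optics.snapshot('top')
print(s['t'],s['eef_pos'],s['contact_force'])
for n,k in(('wrist',c),('scene',cam('scene')),('top',cam('top'))): print(n,proj(k,[.5095,.0955,.187]),proj(k,[.5095,.0955,.1]))
b=cv2.resize(S[150:300,250:390],None,fx=3,fy=3,interpolation=cv2.INTER_CUBIC)
d=cv2.resize(T[140:260,265:365],None,fx=3.75,fy=3.75,interpolation=cv2.INTER_CUBIC)
cv2.imwrite('pics/g.png',np.hstack([b,d]));cv2.imwrite('pics/w5.png',im)
E
```

```text
14.8 [0.43478094 0.19653471 0.23672361] [-0.01448844 -0.2637551  -0.87357464]
wrist [103.19820245 328.84895068] [143.39954694 266.13857109]
scene [307.95848066 195.40663556] [303.96114279 223.49124947]
top [301.18273131 191.73105114] [296.76929261 196.49320762]
```

View pics/g.png

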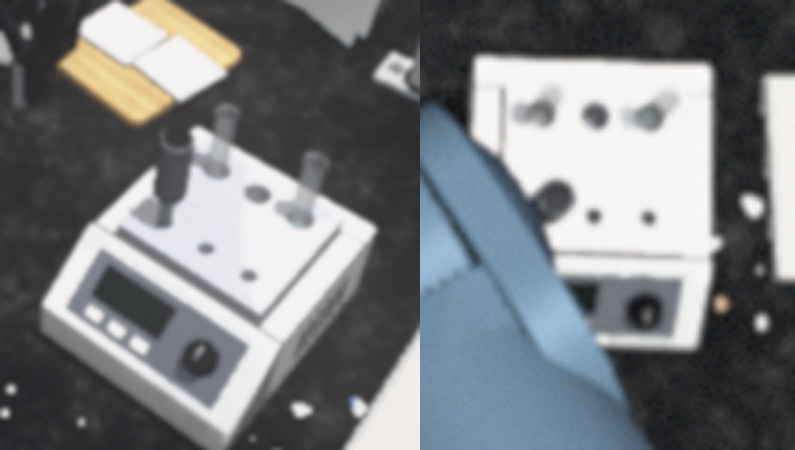

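The scene view shows the probe upright in the left well. Its head top is at (309,194.3), against (308,195.4) predicted for fully home; a 14 mm spacer would show about 4.5 px higher. Tubes untouched. One closer look at the ring from the wrist.

```bash
python3 - <<'E'
import cv2
im=cv2.imread('pics/w5.png');cv2.imwrite('pics/h.png',cv2.resize(im[230:370,60:210],None,fx=4,fy=4,interpolation=cv2.INTER_CUBIC))
E
```

```text
(no output)
```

View pics/h.png

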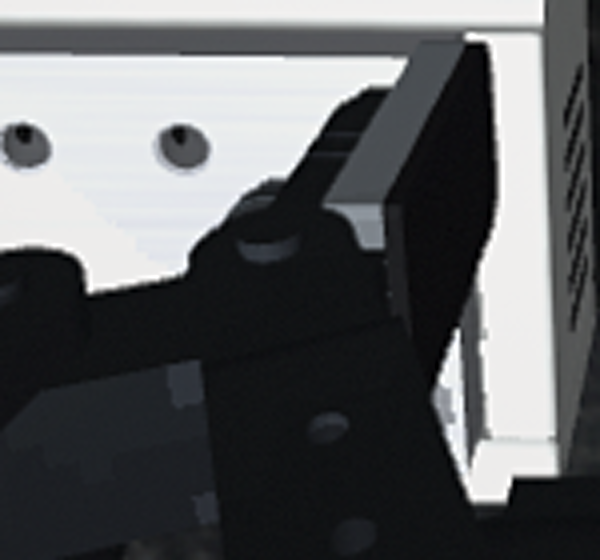

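The gripper's finger hides the probe from here. I'll shift sideways so the probe shows between the fingers.

Emit:
apply_moves([
  {"fingers": 80, "translation": [0, -20, -5], "delta_rot": [0, 0, 0]},
  {"fingers": 80, "translation": [0, -25, -5], "delta_rot": [0, 0, 0]},
  {"fingers": 80, "translation": [0, -25, 0], "delta_rot": [0, 0, 0]},
  {"fingers": 80, "translation": [0, -25, 0], "delta_rot": [0, 0, 0]},
  {"fingers": 80, "translation": [0, -8, 0], "delta_rot": [0, 0, 0]},
])

```text
t: 15.45
eef_pos: [0.4294, 0.0917, 0.2464]
orientation: [-0.081, -3.14, 0.001]
contact_force: [-0.2, -0.0, 0.3]
grip_width: 0.0798
```

Emit:
apply_moves([
  {"fingers": 80, "translation": [0, 0, 0], "delta_rot": [0, 0, 0]},
  {"fingers": 80, "translation": [0, 0, 0], "delta_rot": [0, 0, 0]},
  {"fingers": 80, "translation": [0, 0, 0], "delta_rot": [0, 0, 0]},
  {"fingers": 80, "translation": [0, 0, 0], "delta_rot": [0, 0, 0]},
])

```text
t: 15.85
eef_pos: [0.4293, 0.0966, 0.2464]
orientation: [-0.068, -3.141, 0.0]
contact_force: [-0.5, 0.0, 0.1]
grip_width: 0.0799
```

```bash
python3 - <<'E'
from h import *
s=telemetry.sense();c=cam('wrist',s);im=optics.snapshot('wrist');print(s['t'],s['eef_pos'],s['contact_force'])
for z in(.187,.131,.114,.102,.1):print(z,proj(c,[.51,.096,z]),(proj(c,[.51,.096,z])-[180,210])*4)
cv2.imwrite('pics/i.png',cv2.resize(im[210:360,180:330],None,fx=4,fy=4,interpolation=cv2.INTER_CUBIC))
E
```

```text
15.85 [0.42927351 0.09658181 0.2464029 ] [-0.49691203  0.03464121  0.07545837]
0.187 [254.89435317 321.40187125] [299.57741269 445.60748501]
0.131 [254.30003015 279.61015327] [297.20012062 278.44061308]
0.114 [254.16108587 269.83984321] [296.6443435  239.35937284]
0.102 [254.07163822 263.55004649] [296.2865529  214.20018596]
0.1 [254.05735978 262.54601188] [296.2294391  210.18404754]
```

View pics/i.png

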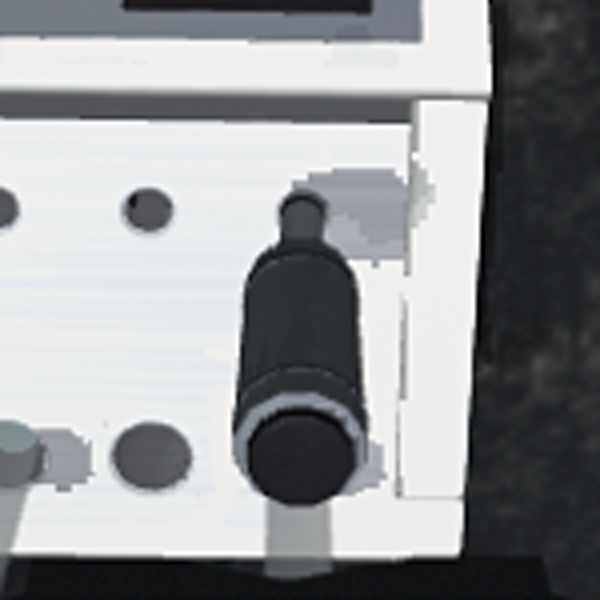

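The ring sits right at the well mouth (crop (302,205)), and the head is where it should be for a probe that is fully home. The gripper is clear, so I'm handing in.

```bash
python3 -c "
from bench import bot;print(bot.sign_off())"
```

```text
the job is handed in; nothing more can be done
None
```

The probe is fully home in the left small well, released, with its black ring level with the top of the block. The left well was the first I tried and turned out to be the clear one. I handed the job in at about 16 s, with the gripper clear of everything.

- **Push:** The probe met a steady 6–9 N past the rubber lips and went past both spacer depths without stopping. It bottomed at TCP z = 0.1385 m, where about 0.139 m was predicted. There the force rose to about 17 N with no further movement, and I stopped.
- **After release:** The scene camera put the head top within about 1 px of its fully-home position, where 14 mm proud would show about 4.5 px. The last wrist picture shows the ring at the well mouth.
- **Surroundings:** The test tubes look undisturbed in the last pictures, and the arm's path stayed clear of the other things.
- **Failed or disagreeing checks:** One check picture was blocked by the gripper's finger, so I took it again from the side. The wrist camera disagreed with the fixed cameras by 1–2 mm, which is within the calibration. I allowed for that when lining up the probe.

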